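Feed a vial carrier through the L-slot of a bench reader

ROBOT

A 6-joint arm with a two-finger parallel gripper is mounted at the origin on a cart in front of the work surface, level with it; the furniture and walls round the work are solid. World frame = base frame: x ahead of the robot, y to its left, z up, the work surface at z = 0. Lengths are in m, angles in rad, forces in N, time in s.
With the tool pointing down it reaches from about 0.25 to 0.725 m from the base axis. Payload 4 kg.
Tool frame: the origin (TCP) lies on the centre line of the jaws, within the pads' length; the fingertips stand 14 mm ahead of it and the grasp point (between the pads) lies 5 mm behind it; z points along the fingers, x is the direction in which the jaws open and shut, and the axes are right-handed (so a half turn about z gives the same grasp; the last joint's range is limited). The gripper opens to 85 mm and grips with 20 to 120 N. Pads are 22 mm wide; open, the fingers measure 114 mm over their backs; the gripper's body (76 mm by 85 mm) begins 54 mm behind the grasp point. The pads swing forward as they close: fully open they stand 13 mm farther back than shut.
Start: joints at [-1.271, 0.241, 0.005, 1.335, 0, 1.571], TCP at [0.148, -0.478, 0.245] pointing down, gripper open.
Joint ranges: [-2.72, 2.72], [-1.05, 1.87], [-1.09, 1.28], [-1.99, 2.15], [-1.42, 1.44], [-3.14, 3.14]. Speed limits (rad/s): [2.79, 2.79, 3.14, 3.14, 3.14, 3.14].

INTERFACE

Orientations are given as a unit quaternion [x, y, z, w].
In Python, from workcell import get_obs, optics, ticket gives the robot as it stands.
- The arm moves only by the shell command python3 -m inch 'ROWS'. ROWS is JSON, a list that holds one entry, the list of rows, each a list of 5 numbers: the finger opening in cm, from 0 to 8.54, then the shift along the tool's x, y, z in cm, then the turn about the tool's z in degrees. In form: [[[fingers, dx, dy, dz, roll], ...]]. A call has exactly 5 rows; each row is the pose to reach, as a shift and turn from the pose measured when the call began, along the tool's axes at that moment; what a row does not reach only later rows make up. A row lasts 1/8 s, in which the tool goes at most 62.5 mm and 10.7 degrees, less where a joint would pass 70% of its speed; a pose out of reach is approached as far as the arm can. A call with a gripper value outside its range is refused whole. The fingers move at their own pace and stop on an object; the grip force is fixed at half the most. Time passes only in rows, so rows that repeat a pose let the fingers close, or fill a call up. It gives the time, the measured TCP pose, the force and the opening at its end, in the units of the state.
- get_obs(): the state, without advancing time (a new reading comes with each control period).
- optics.camera(name): name is "scene" or "top" or "wrist"; returns (picture, depth): 400x640x3 uint8, red, green, blue; 400x640 float32, m along the optical axis (not along the pixel's ray), 0 where there is no reading.
- optics.camera_info(name): a dict with "vfov" (degrees; the focal length in pixels is half the picture's height over the tangent of half this angle, whatever the lens; pixels are square), "cx", "cy" (the principal point, pixels), "R" (3x3) and "t" (3): a world point X has camera coordinates R X + t. Camera axes: x right, y down, z forward; pixel columns grow to the right and rows downward; lengths in m; the calibration is good to about 2 mm. A picture is of the moment at which its call begins: read the wrist's pose just before it. camera_info takes no time and is no camera call; for the wrist camera it gives the pose at the moment of the call.
- ticket.job_done(): hands the job in, once; it reports no verdict.
The state is a dict: "clock": time; "joint_pos": joint angles; "joint_vel": joint speeds; "tau": joint torques, N m; "eef_pos": TCP position; "tool_rot": TCP orientation; "ft_force": force on the tool from outside, world axes, zero at the start; "ft_torque": the same for the moment, N m; "grip_width": finger opening in m.
Only numpy, scipy, OpenCV 4.12 (cv2) and the standard library are available. Lean on these libraries where they do the work, as an engineer would, in place of code of your own. Each camera call takes 0.05 s, during which the arm holds its last target.

TASK

Load the vial into the reader by pushing its round carrier with the fingertips: slide it along the long leg of the L-shaped slot to the corner, then push it along the short leg towards the reader head until it is fully home at the end of the slot. Only push it: do not lift the carrier out of the slot or tip it, and leave the two small cartons and the round canister where they stand. Let go and leave the carrier standing there.

Things in the scene. Friction and masses are not known exactly. Their poses are not given: they have to be found in the camera images.
- reader: Flat vial reader fixed on the bench, place and yaw vary. Origin on the bench; its grey deck spans x -64..58, y -94..94 mm, flat top 20 mm above the bench. White reader head, 56 mm high, at x 58..90 mm, with a dark window facing -x at y = -60 mm. An L-shaped slot in the deck, 14 mm wide, 13 mm deep: long leg along y at x = -30 mm, short leg along x at y = -60 mm (see the slot points). z up.
- carrier: Loose grey puck, 44 mm diameter, 24 mm high, about 0.13 kg, slides on the deck and stays where left. An amber white-capped vial is fixed in it, top 44 mm above the underside. Origin: centre of its flat underside, 20 mm above the bench; z up, yaw has no meaning. An 11 mm pin below it hangs 11 mm into the slot, 1.5 mm play all round. It starts in the long leg, 80 to 120 mm from the corner.
- slot_start (a point): Point on the deck's top at the closed end of the slot's long leg, at x -30, y +60 mm in the reader's axes: where the carrier's origin is when its pin is at that end.
- slot_corner (a point): Point on the deck's top at the corner of the slot, at x -30, y -60 mm in the reader's axes: where the carrier's origin is when its pin is in the corner. The long leg comes from slot_start (120 mm), the short leg goes on to slot_end (60 mm).
- slot_end (a point): Point on the deck's top at the closed end of the slot's short leg, at x +30, y -60 mm in the reader's axes, in front of the window: where the carrier's origin belongs at the end. The pin meets the slot's end wall 1.5 mm beyond; the carrier's rim is then about 5 mm from the head.
- cover_glass_box: Bystander: small blue carton, 46 x 50 x 58 mm high, loose, standing on the bench to the left of the reader. Origin at the centre of its underside.
- reagent_carton: Bystander: slim white and red carton, 26 x 36 x 86 mm high, loose, standing on the bench to the left of the reader. Origin at the centre of its underside.
- canister: Bystander: grey round lidded canister, 101 x 83 x 73 mm high, loose, at the left of the bench. Origin at the centre of its underside.
Mind the look-alikes: they are no part of the job. Of the things that look like the carrier, the middle-sized one is meant.

How it is judged:
By the outcome, as a careful person would: the job done as asked, in the order asked, and still so for the second after the job is handed in, with the robot touching nothing.
It also fails if it takes over 40 s, if anything falls off the work surface, if the arm or the gripper's body presses on something with over 40 N, if the wrist force passes 120 N, or if a joint passes its speed limit or range.

## Working session

There is one attempt and no reset: what is moved stays moved. The work goes in short steps, Python scripts to look and compute and a shell command to move; the robot and the scene stay as the last step left them, time stands still between calls to the robot, and variables do not carry over. Pictures are saved under pics/ and viewed, and the job is handed in when it is done.

```bash
mkdir -p pics
python3 - <<'E'
from workcell import get_obs, optics
import cv2
s=get_obs();print({k:s[k] for k in('clock','eef_pos','tool_rot','grip_width')})
for n in('scene','top'):
    p,d=optics.camera(n);cv2.imwrite(f'pics/{n}0.png',p[:,:,::-1]);
    import numpy as np;np.savez(f'{n}0.npz',p=p,d=d)
    print(n,optics.camera_info(n))
E
```

```text
{'clock': 0.0, 'eef_pos': array([ 0.14747849, -0.4771303 ,  0.24442421]), 'tool_rot': array([ 8.04771931e-01, -5.93583253e-01, -8.31993908e-04, -6.07108613e-04]), 'grip_width': 0.08520126792638015}
scene {'vfov': 44.49764145896346, 'cx': 315.04480586245137, 'cy': 197.72245671781084, 'R': array([[-0.74416627, -0.66760194, -0.0228959 ],
       [-0.24125134,  0.30056562, -0.92274487],
       [ 0.62290798, -0.68115194, -0.38473066]]), 't': array([0.57321459, 0.07187564, 0.84483005])}
top {'vfov': 45.66147879243719, 'cx': 313.96895343322916, 'cy': 196.72450954752932, 'R': array([[ 0.01075843, -0.99976253,  0.01895096],
       [-0.99811439, -0.0118822 , -0.06022024],
       [ 0.06043112, -0.01826735, -0.9980052 ]]), 't': array([0.29845081, 0.46557203, 0.91925761])}
```

View pics/scene0.png

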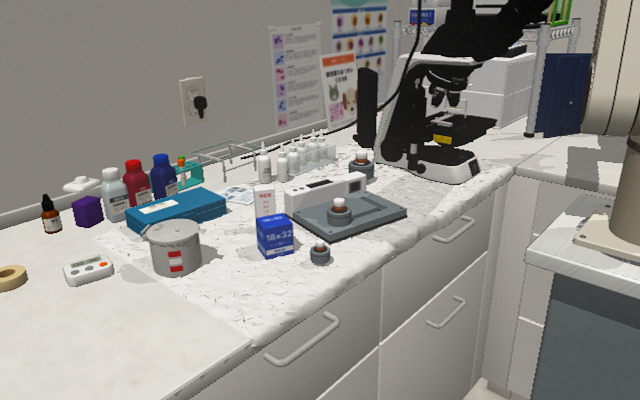

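View pics/top0.png

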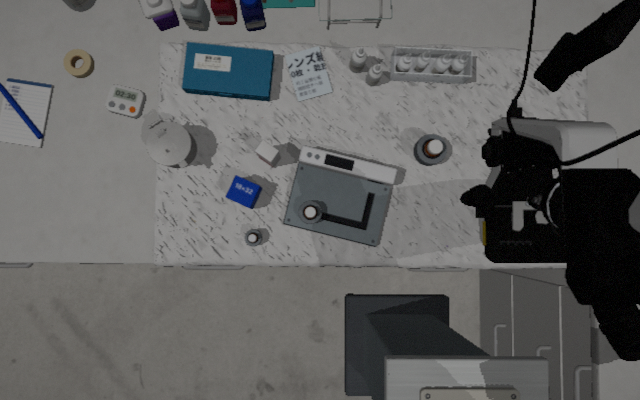

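```bash
cat > h.py <<'E'
import numpy as np
from workcell import optics
def info(n):
    c=optics.camera_info(n);f=200/np.tan(np.radians(c['vfov'])/2);return c,f
def ray(n,u,v,z):
    c,f=info(n);d=c['R'].T@np.array([(u-c['cx'])/f,(v-c['cy'])/f,1]);o=-c['R'].T@c['t']
    return o+d*(z-o[2])/d[2]
def proj(n,X):
    c,f=info(n);q=c['R']@np.array(X)+c['t'];return f*q[0]/q[2]+c['cx'],f*q[1]/q[2]+c['cy']
E
python3 - <<'E'
import numpy as np,cv2
from h import *
z=np.load('top0.npz');p=z['p'];d=z['d']
c=p[135:260,210:410,::-1]
cv2.imwrite('pics/topz.png',cv2.resize(c,None,fx=4,fy=4,interpolation=cv2.INTER_CUBIC))
z=np.load('scene0.npz');c=z['p'][160:280,240:420,::-1]
cv2.imwrite('pics/scz.png',cv2.resize(c,None,fx=4,fy=4,interpolation=cv2.INTER_CUBIC))
E
```

```text
(no output)
```

View pics/topz.png

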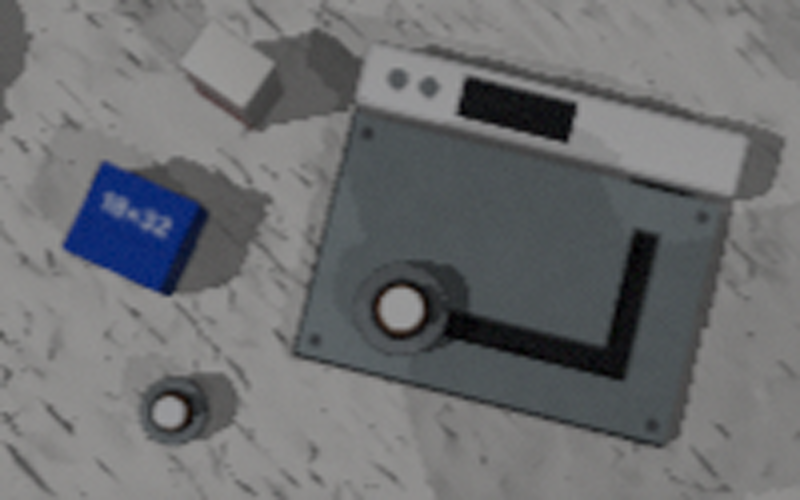

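View pics/scz.png

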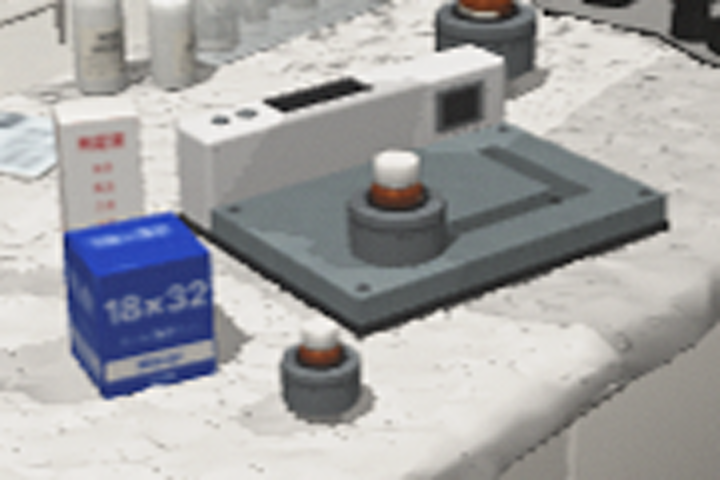

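Run:
```python
import numpy as np
from h import *
P=[((294,354),(-64,94)),((663,444),(-64,-94)),((735,199),(58,-94)),((357,108),(58,94)),((624,380),(-37,-67)),((611,346),(-23,-53)),((635,230),(37,-53)),((659,236),(37,-67))]
W=np.array([ray('top',(a+.5)/4-.5+210,(b+.5)/4-.5+135,.02)[:2] for (a,b),_ in P]);L=np.array([l for _,l in P])/1e3
wc,lc=W.mean(0),L.mean(0)
U,S,V=np.linalg.svd((L-lc).T@(W-wc));R=V.T@U.T;t=wc-R@lc
print('det',np.linalg.det(R),'yaw',np.degrees(np.arctan2(R[1,0],R[0,0])),t);print(((L@R.T+t-W)*1e3).round(1))
f=lambda p:(R@(np.array(p)/1e3)+t).round(4)
for n,p in dict(start=(-30,60),corner=(-30,-60),end=(30,-60)).items():print(n,f(p))
c=ray('top',(402.5)/4-.5+210,308.5/4-.5+135,.064)[:2];print('car',c,R.T@(c-t)*1e3)
c=ray('scene',(395.5)/4-.5+240,158/4-.5+160,.064)[:2];print('car scene',c,R.T@(c-t)*1e3)
np.savez('reader.npz',R=R,t=t)
for n,q in dict(small=(168,411,.04),blue=(150,215,.058),white=(233,58,.086)).items(): 
  c=ray('top',(q[0]+.5)/4-.5+210,(q[1]+.5)/4-.5+135,q[2])[:2]; print(n,c,R.T@(c-t)*1e3)
# tool axes
from scipy.spatial.transform import Rotation as Ro
from workcell import get_obs
s=get_obs();print(Ro.from_quat(s['tool_rot']).as_matrix().round(3),s['eef_pos'])
```

```text
det 1.0 yaw -13.790080832079132 [0.45076515 0.25764549]
[[ 1.2  1.3]
 [-2.2 -2.5]
 [-2.9  3.2]
 [-0.3  1.1]
 [-0.2 -1.8]
 [ 0.4  2.1]
 [ 2.2 -0.8]
 [ 1.7 -2.6]]
start [0.4359 0.3231]
corner [0.4073 0.2065]
end [0.4656 0.1922]
car [0.43136212 0.31146455] [-31.6723412  47.6427522]
car scene [0.43224539 0.31191695] [-30.92236578  48.29264672]
small [0.38232148 0.42084209] [-105.37123062  142.1779523 ]
blue [0.47338008 0.42886619] [-18.85001192 171.67597217]
white [0.54287015 0.38937081] [ 58.05137938 149.88305145]
[[ 0.295 -0.955 -0.001]
 [-0.955 -0.295  0.002]
 [-0.002  0.    -1.   ]] [ 0.14749649 -0.47717861  0.24449622]
```

```bash
cat >> h.py <<'E'
from workcell import get_obs
from scipy.spatial.transform import Rotation as Ro
def go(x,y,z,head=-13.79):
    q=np.load('reader.npz');w=np.r_[q['R']@(np.array([x,y])/1e3)+q['t'],z]
    s=get_obs();M=Ro.from_quat(s['tool_rot']).as_matrix()
    d=M.T@(w-s['eef_pos'])*100
    yaw=np.degrees(np.arctan2(M[1,0],M[0,0]))
    c=q['R'].T@(s['eef_pos'][:2]-q['t'])*1e3
    print('t',round(s['clock'],2),'now reader',c.round(1),'z',s['eef_pos'][2].round(4),'yaw',yaw.round(1),'F',s['ft_force'].round(1),'w',s['grip_width'].round(4))
    print('shift cm',d.round(2),'roll',round(-((head-yaw+90)%180-90),1))
E
python3 -c "
from h import *
go(-30,100,.245)"
```

```text
Traceback (most recent call last):
  File "h.py", line 18, in go
    print('t',round(s['clock'],2),'now reader',c.round(1),'z',s['eef_pos'][2].round(4),'yaw',yaw.round(1),'F',s['ft_force'].round(1),'w',s['grip_width'].round(4))
                                                                                                                                         ^^^^^^^^^^^^^^^^^^^^^
AttributeError: 'float' object has no attribute 'round'
```

```bash
sed -i "s/s\['grip_width'\].round(4)/round(s['grip_width'],4)/" h.py; python3 -c "
from h import *
go(-30,100,.245)"
```

```text
t 0.1 now reader [-119.4 -785.9] z 0.2445 yaw -72.8 F [-0.6  0.2  0.8] w 0.0852
shift cm [-71.37 -53.25   0.08] roll -59.0
```

```bash
python3 -m inch '[[[0,-4.8,-3.6,0,-10],[0,-9.6,-7.2,0,-20],[0,-14.4,-10.8,0,-30],[0,-19.2,-14.4,0,-40],[0,-24,-18,0,-50]]]'; python3 -c "
from h import *
go(-30,100,.245)"
```

```text
clock: 0.72
eef_pos: [0.2486, -0.1929, 0.2448]
tool_rot: [0.981, -0.196, -0.0, -0.001]
ft_force: [2.2, 0.2, 0.4]
grip_width: -0.0001
t 0.72 now reader [ -88.9 -485.8] z 0.2448 yaw -22.6 F [2.2 0.2 0.4] w -0.0001
shift cm [ -3.11 -58.79   0.08] roll -8.8
```

```bash
python3 -m inch '[[[0,-0.3,-6,0,-4],[0,-0.6,-12,0,-8.8],[0,-0.9,-18,0,-8.8],[0,-1.3,-24,0,-8.8],[0,-1.6,-30,0,-8.8]]]'; python3 -c "
from h import *
go(-30,100,.245)"
```

```text
clock: 1.35
eef_pos: [0.349, 0.0923, 0.2453]
tool_rot: [0.993, -0.119, 0.0, -0.001]
ft_force: [1.2, -1.5, 0.1]
grip_width: 0.0001
t 1.35 now reader [ -59.5 -184.8] z 0.2453 yaw -13.7 F [ 1.2 -1.5  0.1] w 0.0001
shift cm [  2.99 -28.48   0.08] roll 0.1
```

```bash
python3 -m inch '[[[0,0.6,-5.7,0,0],[0,1.2,-11.4,0,0],[0,1.8,-17.1,0,0],[0,2.4,-22.8,0,0],[0,3,-28.4,0,0]]]'
python3 - <<'E'
from h import *
import cv2
go(-30,100,.1)
p,d=optics.camera('scene');cv2.imwrite('pics/s1.png',p[:,:,::-1])
p,d=optics.camera('wrist');cv2.imwrite('pics/w1.png',p[:,:,::-1])
E
```

```text
clock: 1.98
eef_pos: [0.4456, 0.3629, 0.2451]
tool_rot: [0.993, -0.119, -0.0, -0.0]
ft_force: [0.9, 0.5, 0.3]
grip_width: -0.0004
t 1.98 now reader [-30.1 101. ] z 0.2451 yaw -13.7 F [0.9 0.5 0.3] w -0.0004
shift cm [1.000e-02 1.100e-01 1.451e+01] roll 0.1
```

View pics/s1.png

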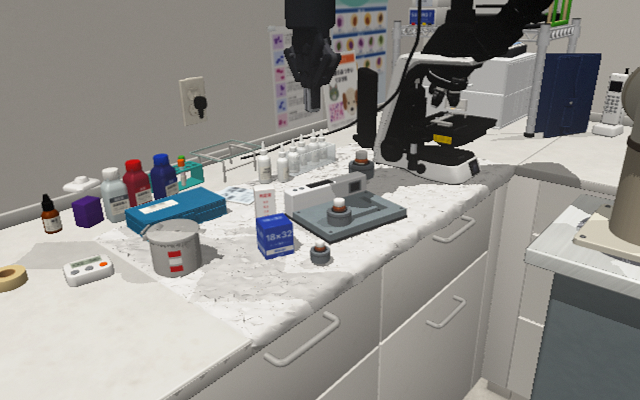

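View pics/w1.png

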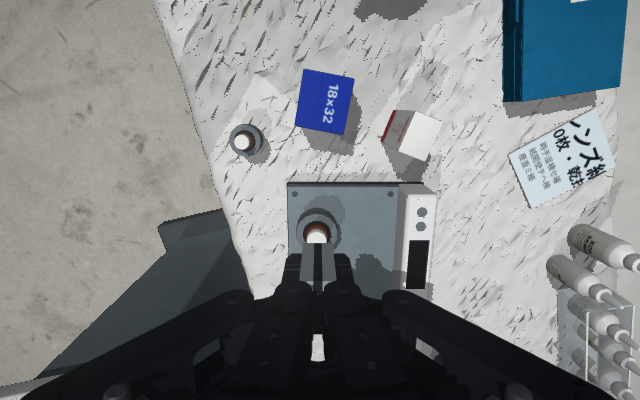

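Run:
```python
from h import *
q=np.load('reader.npz')
def rd(u,v,z):
    w=ray('wrist',u,v,z);return (q['R'].T@(w[:2]-q['t'])*1e3).round(1)
print('cap',rd(316,233,.064),'rim left',rd(293,232,.044),'rim right',rd(341,232,.044),'rim top',rd(319,207,.044))
print('cornerNL',rd(289,183,.02),'FL',rd(401,183,.02))
w=get_obs()['eef_pos'];print(proj('wrist',w+[0,0,-.014]), proj('scene',w+[0,0,-.014]))
```

```text
cap [-32.4  53.8] rim left [-56.5  46.8] rim right [-6.5 47.2] rim top [-29.6  74.3]
cornerNL [-61.9  93.6] FL [58.2 94.4]
(np.float64(318.88702349568507), np.float64(263.0883731555922)) (np.float64(309.9958600093519), np.float64(112.49072320725854))
```

```bash
python3 -m inch '[[[0,0,0,4,0],[0,0,0,8,0],[0,0,-0.1,12,0],[0,0,-0.1,16,0],[0,0,-0.1,16,0]]]'; python3 -c "
from h import *
go(-30,102,.043)"
```

```text
clock: 2.7
eef_pos: [0.4433, 0.3639, 0.0793]
tool_rot: [0.993, -0.117, -0.004, 0.003]
ft_force: [-0.3, -1.1, 0.7]
grip_width: 0.0002
t 2.7 now reader [-32.6 101.5] z 0.0793 yaw -13.5 F [-0.3 -1.1  0.7] w 0.0002
shift cm [ 0.29 -0.08  3.63] roll 0.3
```

```bash
python3 -m inch '[[[0,0.2,-0.1,1.2,0],[0,0.2,-0.1,2.4,0],[0,0.2,-0.1,3.4,0],[0,0.2,-0.1,3.4,0],[0,0.2,-0.1,3.4,0]]]'
python3 - <<'E'
from h import *
import cv2
go(-30,102,.043)
p,d=optics.camera('scene');cv2.imwrite('pics/s2.png',cv2.resize(p[120:280,220:460,::-1],None,fx=3,fy=3))
E
```

```text
clock: 3.32
eef_pos: [0.4454, 0.3645, 0.0456]
tool_rot: [0.993, -0.117, -0.004, 0.003]
ft_force: [-0.6, 0.3, -0.2]
grip_width: -0.0003
t 3.33 now reader [-30.7 102.5] z 0.0456 yaw -13.5 F [-0.6  0.3 -0.2] w -0.0003
shift cm [0.07 0.05 0.26] roll 0.3
```

View pics/s2.png

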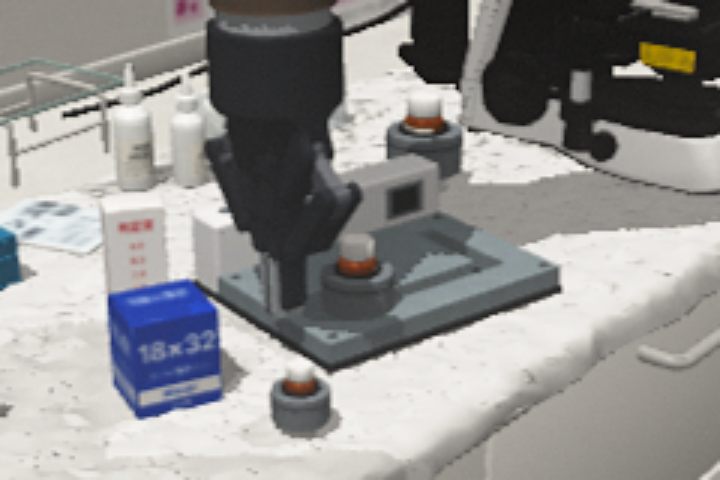

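```bash
python3 -m inch '[[[0,0.1,1,0.1,0],[0,0.1,2,0.1,0],[0,0.1,3,0.1,0],[0,0.1,4,0.1,0],[0,0.1,5,0.1,0]]]'
python3 - <<'E'
from h import *
import cv2
go(-30,-20,.044)
p,d=optics.camera('scene');cv2.imwrite('pics/s3.png',cv2.resize(p[120:280,220:460,::-1],None,fx=3,fy=3))
E
```

```text
clock: 4.0
eef_pos: [0.4347, 0.3151, 0.0452]
tool_rot: [0.993, -0.118, -0.004, 0.002]
ft_force: [-0.7, 0.5, 0.0]
grip_width: 0.0002
t 4.0 now reader [-29.3  51.9] z 0.0452 yaw -13.5 F [-0.7  0.5  0. ] w 0.0002
shift cm [-0.1   7.19  0.15] roll 0.3
```

View pics/s3.png

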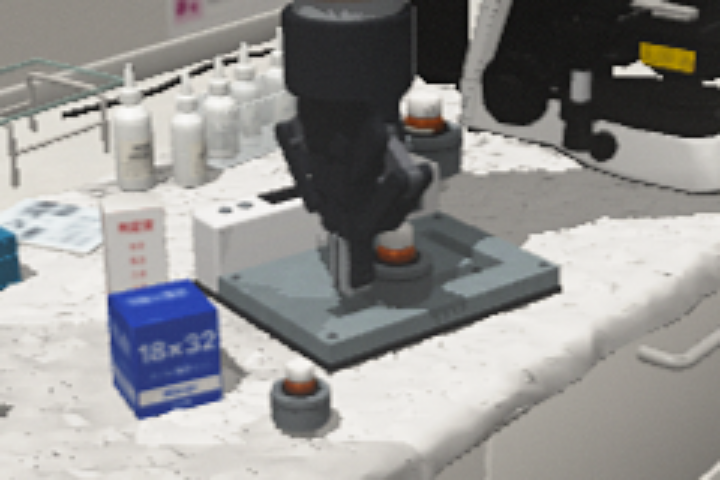

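```bash
python3 -c "
from h import *
q=np.load('reader.npz')
w=ray('scene',220+396.5/3,120+231/3,.064);print(q['R'].T@(w[:2]-q['t'])*1e3)"
python3 -m inch '[[[0,0,1,0,0],[0,-0.1,2,0,0],[0,-0.1,3,0,0],[0,-0.1,4,0,0],[0,-0.1,5,0,0]]]'
python3 - <<'E'
from h import *
import cv2
go(-30,-27,.044)
p,d=optics.camera('top');cv2.imwrite('pics/t4.png',cv2.resize(p[135:260,210:410,::-1],None,fx=4,fy=4))
p,d=optics.camera('scene');cv2.imwrite('pics/s4.png',cv2.resize(p[120:280,220:460,::-1],None,fx=3,fy=3))
E
```

```text
[-38.60197177  22.91804012]
clock: 4.68
eef_pos: [0.4212, 0.2646, 0.0454]
tool_rot: [0.993, -0.118, -0.004, 0.003]
ft_force: [0.3, 0.1, 0.0]
grip_width: -0.0003
t 4.67 now reader [-30.4  -0.2] z 0.0454 yaw -13.5 F [0.3 0.1 0. ] w -0.0003
shift cm [0.03 2.67 0.16] roll 0.2
```

View pics/s4.png

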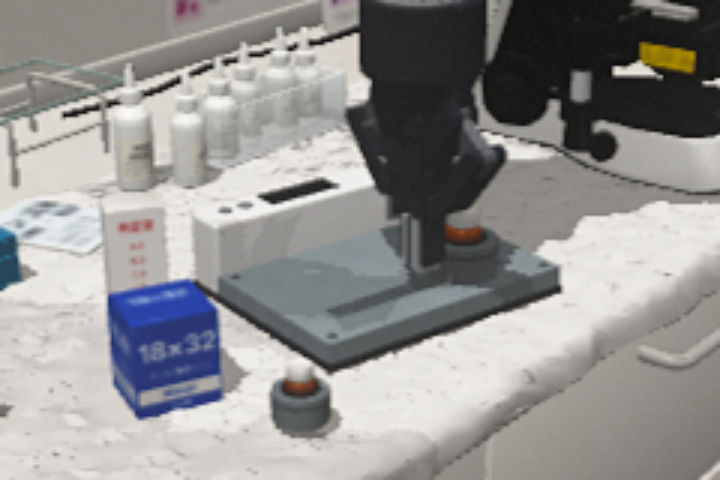

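View pics/t4.png

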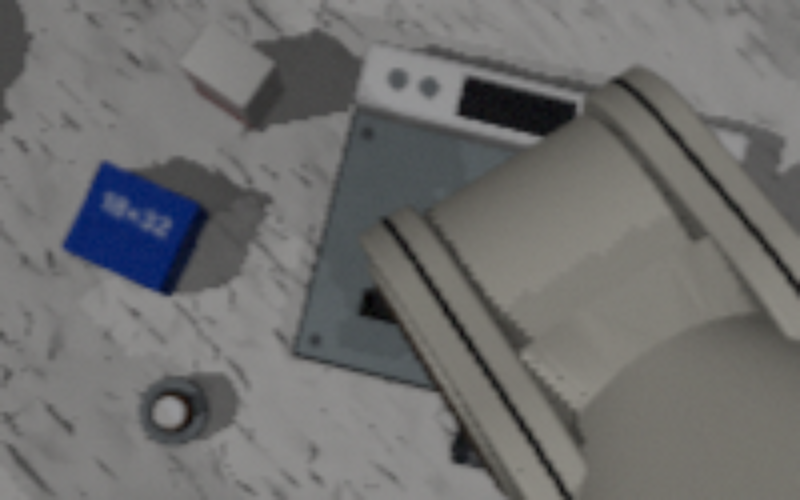

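```bash
python3 -m inch '[[[0,0,0.7,0,0],[0,0,1.4,0,0],[0,0,2.0,0,0],[0,0,2.4,0,0],[0,0,2.4,0,0]]]'
python3 - <<'E'
from h import *
import cv2
go(-30,-27,.044)
p,d=optics.camera('scene');cv2.imwrite('pics/s5.png',cv2.resize(p[120:280,220:460,::-1],None,fx=3,fy=3))
E
```

```text
clock: 5.4
eef_pos: [0.4149, 0.2401, 0.0454]
tool_rot: [0.993, -0.119, -0.005, 0.004]
ft_force: [0.5, 0.6, 0.1]
grip_width: -0.0002
t 5.4 now reader [-30.6 -25.6] z 0.0454 yaw -13.6 F [0.5 0.6 0.1] w -0.0002
shift cm [0.06 0.14 0.14] roll 0.2
```

View pics/s5.png

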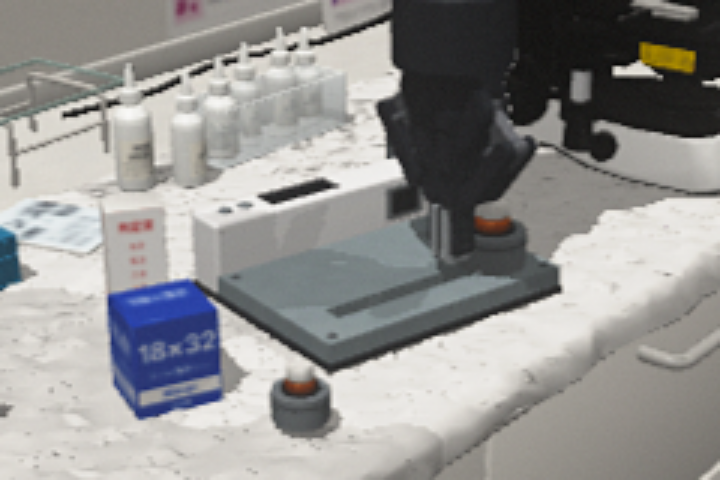

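Now small steps until the wall is felt.

```bash
python3 -m inch '[[[0,0,0.1,0,0],[0,0,0.2,0,0],[0,0,0.3,0,0],[0,0,0.3,0,0],[0,0,0.3,0,0]]]'
python3 - <<'E'
from h import *
go(-30,-27,.044)
E
```

```text
clock: 6.08
eef_pos: [0.4148, 0.2382, 0.0458]
tool_rot: [0.993, -0.118, -0.004, 0.003]
ft_force: [0.2, 4.3, 1.5]
grip_width: 0.0003
t 6.08 now reader [-30.3 -27.5] z 0.0458 yaw -13.6 F [0.2 4.3 1.5] w 0.0003
shift cm [ 0.03 -0.05  0.18] roll 0.2
```

```bash
python3 -m inch '[[[0,0,0.1,0,0],[0,0,0.2,0,0],[0,0,0.3,0,0],[0,0,0.3,0,0],[0,0,0.3,0,0]]]'
python3 - <<'E'
from h import *
go(-30,-27,.044)
E
```

```text
clock: 6.7
eef_pos: [0.4153, 0.2373, 0.0467]
tool_rot: [0.993, -0.118, -0.003, 0.001]
ft_force: [1.4, 7.5, 2.4]
grip_width: -0.0001
t 6.7 now reader [-29.6 -28.2] z 0.0467 yaw -13.6 F [1.4 7.5 2.4] w -0.0001
shift cm [-0.04 -0.12  0.27] roll 0.2
```

```bash
python3 -m inch '[[[0,0,-0.8,0,0],[0,0,-1.6,0,0],[0,0,-1.8,-2.5,0],[0,0,-1.8,-5,0],[0,0,-1.8,-7,0]]]'
python3 - <<'E'
from h import *
import cv2
go(-80,-60,.115)
p,d=optics.camera('scene');cv2.imwrite('pics/s6.png',cv2.resize(p[120:280,220:460,::-1],None,fx=3,fy=3))
E
```

```text
clock: 7.32
eef_pos: [0.4197, 0.2545, 0.117]
tool_rot: [0.993, -0.118, -0.003, 0.002]
ft_force: [0.5, -0.8, -0.2]
grip_width: 0.0002
t 7.33 now reader [-29.4 -10.5] z 0.117 yaw -13.6 F [ 0.5 -0.8 -0.2] w 0.0002
shift cm [-5.08  4.93  0.26] roll 0.2
```

View pics/s6.png

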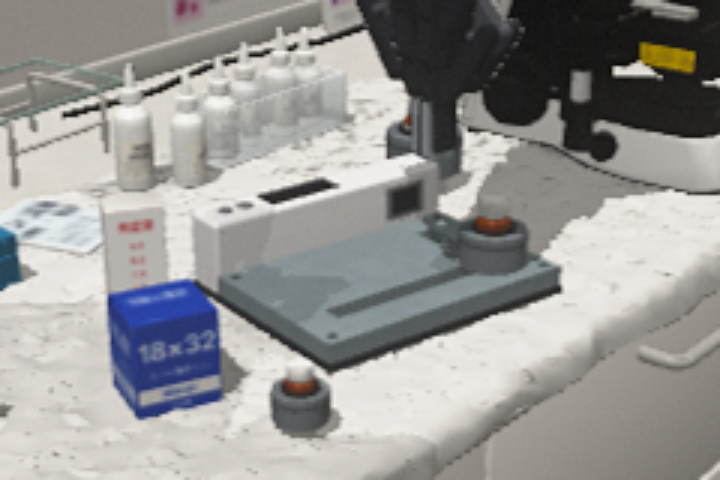

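```bash
python3 -m inch '[[[0,-2.5,0.6,0,0],[0,-5,1.5,0,0],[0,-5.2,3,0,0],[0,-5.2,4.5,0,0],[0,-5.2,5,0,0]]]'
python3 - <<'E'
from h import *
go(-82,-60.5,.045)
E
```

```text
clock: 8.0
eef_pos: [0.3591, 0.2176, 0.1196]
tool_rot: [0.993, -0.119, -0.002, 0.001]
ft_force: [-1.3, -0.3, 0.6]
grip_width: -0.0001
t 8.0 now reader [-79.5 -60.7] z 0.1196 yaw -13.7 F [-1.3 -0.3  0.6] w -0.0001
shift cm [-0.22 -0.03  7.46] roll 0.1
```

```bash
python3 -m inch '[[[0,-0.3,0,2.5,0],[0,-0.3,0,5,0],[0,-0.3,0,7,0],[0,-0.3,0,7.2,0],[0,-0.3,0,7.2,0]]]'
python3 - <<'E'
from h import *
import cv2
go(-82,-60.5,.045)
p,d=optics.camera('scene');cv2.imwrite('pics/s7.png',cv2.resize(p[120:280,220:460,::-1],None,fx=3,fy=3))
p,d=optics.camera('wrist');cv2.imwrite('pics/w7.png',p[:,:,::-1])
E
```

```text
clock: 8.62
eef_pos: [0.3566, 0.2183, 0.0479]
tool_rot: [0.993, -0.119, -0.002, 0.0]
ft_force: [-0.7, 0.4, -0.3]
grip_width: 0.0002
t 8.62 now reader [-82.1 -60.6] z 0.0479 yaw -13.7 F [-0.7  0.4 -0.3] w 0.0002
shift cm [ 0.01 -0.01  0.29] roll 0.1
```

View pics/s7.png

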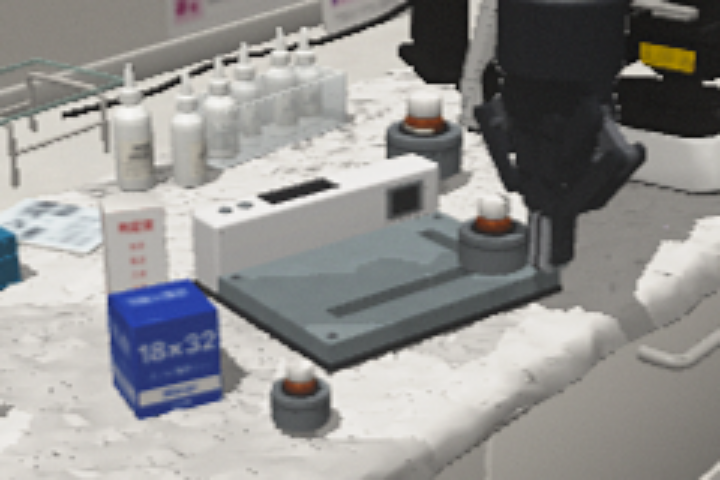

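View pics/w7.png

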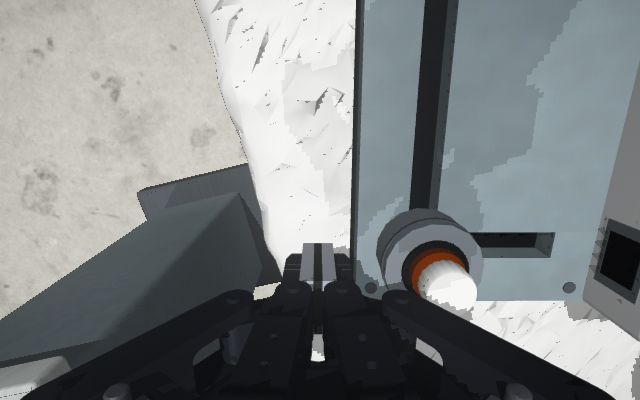

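```bash
python3 -m inch '[[[0,-0.5,0,-2.5,-3],[0,-0.5,0,-5,-13],[0,-0.5,0,-5,-23],[0,-0.5,0,-5,-33],[0,-0.5,0,-5,-43]]]'
python3 - <<'E'
from h import *
go(-80,-60.5,.045,76.2)
E
```

```text
clock: 9.35
eef_pos: [0.3527, 0.2202, 0.0995]
tool_rot: [0.967, 0.256, 0.0, -0.001]
ft_force: [0.0, 0.2, 0.2]
grip_width: -0.0001
t 9.35 now reader [-86.3 -59.7] z 0.0995 yaw 29.7 F [0.  0.2 0.2] w -0.0001
shift cm [0.4  0.5  5.45] roll -46.5
```

```bash
python3 -m inch '[[[0,0.1,0.2,0,-10],[0,0.2,0.3,0,-20],[0,0.2,0.3,0,-30],[0,0.2,0.3,0,-40],[0,0.2,0.3,1,-46.5]]]'
python3 - <<'E'
from h import *
go(-80,-60.5,.045,76.2)
E
```

```text
clock: 9.98
eef_pos: [0.3572, 0.2194, 0.091]
tool_rot: [0.786, 0.618, 0.002, -0.0]
ft_force: [0.7, 0.3, 1.6]
grip_width: -0.0001
t 9.97 now reader [-81.7 -59.5] z 0.091 yaw 76.4 F [0.7 0.3 1.6] w -0.0001
shift cm [-0.12  0.16  4.6 ] roll 0.2
```

```bash
python3 -m inch '[[[0,-0.1,0,1.5,0],[0,-0.1,0,3,0],[0,-0.1,0,4.4,0],[0,-0.1,0,4.4,0],[0,-0.1,0,4.4,0]]]'
python3 - <<'E'
from h import *
go(-3.3,-60.5,.045,76.2)
E
```

```text
clock: 10.6
eef_pos: [0.3578, 0.2189, 0.0478]
tool_rot: [0.786, 0.618, 0.003, -0.0]
ft_force: [0.1, 0.3, -0.5]
grip_width: 0.0
t 10.6 now reader [-81.1 -59.8] z 0.0478 yaw 76.4 F [ 0.1  0.3 -0.5] w 0.0
shift cm [-0.1   7.78  0.31] roll 0.2
```

```bash
python3 -m inch '[[[0,-0.1,1,0.2,0],[0,-0.1,2,0.2,0],[0,-0.1,3,0.2,0],[0,-0.1,4,0.2,0],[0,-0.1,5,0.2,0]]]'
python3 - <<'E'
from h import *
import cv2
go(-3.3,-60.5,.045,76.2)
p,d=optics.camera('scene');cv2.imwrite('pics/s8.png',cv2.resize(p[120:280,220:460,::-1],None,fx=3,fy=3))
E
```

```text
clock: 11.22
eef_pos: [0.4067, 0.206, 0.0459]
tool_rot: [0.786, 0.618, 0.003, -0.0]
ft_force: [-3.5, 1.5, 2.5]
grip_width: 0.0
t 11.22 now reader [-30.5 -60.7] z 0.0459 yaw 76.4 F [-3.5  1.5  2.5] w 0.0
shift cm [0.01 2.72 0.1 ] roll 0.2
```

View pics/s8.png

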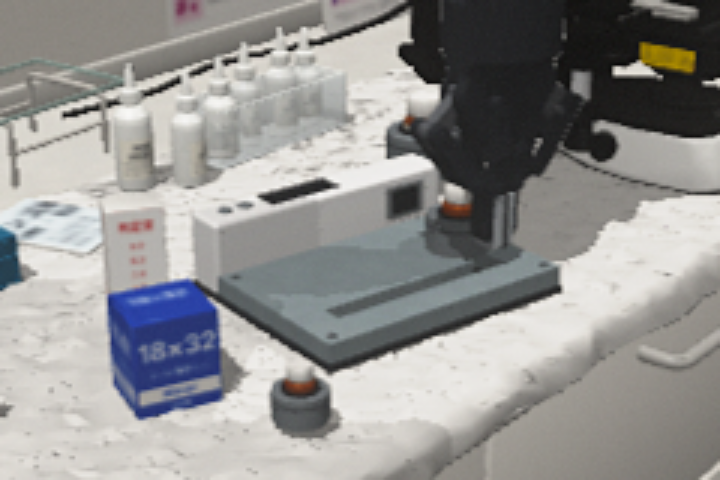

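```bash
python3 -m inch '[[[0,0,0.7,0,0],[0,0,1.4,0,0],[0,0,2.0,0,0],[0,0,2.5,0,0],[0,0,2.5,0,0]]]'
python3 - <<'E'
from h import *
go(-3.3,-60.5,.045,76.2)
E
```

```text
clock: 11.9
eef_pos: [0.4334, 0.1999, 0.0463]
tool_rot: [0.786, 0.618, 0.004, 0.001]
ft_force: [-0.4, -0.1, 0.3]
grip_width: 0.0001
t 11.9 now reader [ -3.1 -60.2] z 0.0463 yaw 76.3 F [-0.4 -0.1  0.3] w 0.0001
shift cm [-0.03 -0.02  0.13] roll 0.1
```

```bash
python3 -m inch '[[[0,0,0.1,0,0],[0,0,0.2,0,0],[0,0,0.3,0,0],[0,0,0.4,0,0],[0,0,0.4,0,0]]]'
python3 - <<'E'
from h import *
import cv2
go(-3.3,-60.5,.045,76.2)
p,d=optics.camera('scene');cv2.imwrite('pics/s9.png',cv2.resize(p[120:280,220:460,::-1],None,fx=3,fy=3))
E
```

```text
clock: 12.52
eef_pos: [0.435, 0.1994, 0.0462]
tool_rot: [0.786, 0.618, 0.003, -0.001]
ft_force: [-7.0, 2.3, 5.7]
grip_width: 0.0001
t 12.53 now reader [ -1.4 -60.3] z 0.0462 yaw 76.4 F [-7.   2.3  5.7] w 0.0001
shift cm [-0.02 -0.19  0.12] roll 0.2
```

View pics/s9.png

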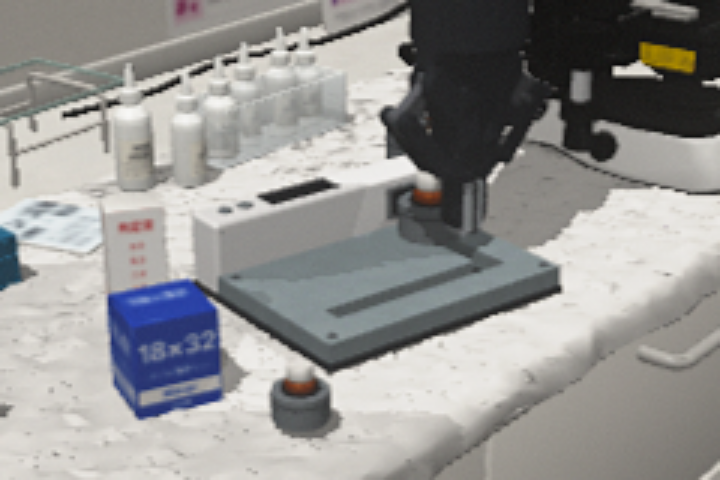

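```bash
python3 -m inch '[[[0,0,-0.8,0,0],[0,0,-1.8,0,0],[0,0,-3,0,0],[0,0,-4,-2,0],[0,0,-4,-5,0]]]'; python3 -m inch '[[[0,0,0,-4,0],[0,0,-3,-8,0],[0,0,-8,-10,0],[0,0,-12,-10,0],[0,0,-14,-10,0]]]'
python3 - <<'E'
from h import *
import cv2
go(-3.3,-60.5,.045,76.2)
p,d=optics.camera('scene');cv2.imwrite('pics/s10.png',cv2.resize(p[120:280,220:460,::-1],None,fx=3,fy=3))
p,d=optics.camera('top');cv2.imwrite('pics/t10.png',cv2.resize(p[135:260,210:410,::-1],None,fx=4,fy=4,interpolation=cv2.INTER_CUBIC))
E
```

```text
clock: 13.2
eef_pos: [0.3937, 0.2081, 0.0957]
tool_rot: [0.786, 0.619, 0.001, -0.001]
ft_force: [-0.1, 0.7, 0.4]
grip_width: -0.0004
clock: 13.82
eef_pos: [0.2555, 0.2406, 0.1961]
tool_rot: [0.785, 0.619, 0.002, -0.001]
ft_force: [0.8, -0.9, -0.0]
grip_width: 0.0002
t 13.82 now reader [-185.5  -63.1] z 0.1961 yaw 76.5 F [ 0.8 -0.9 -0. ] w 0.0002
shift cm [ 0.09 18.22 15.11] roll 0.3
```

View pics/s10.png

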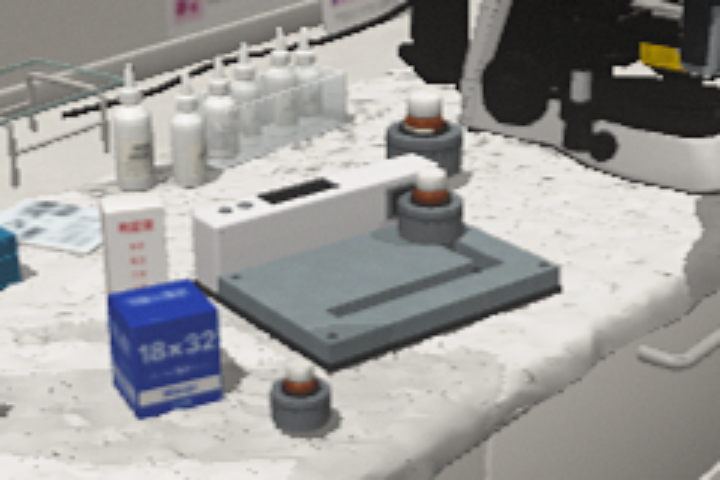

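View pics/t10.png

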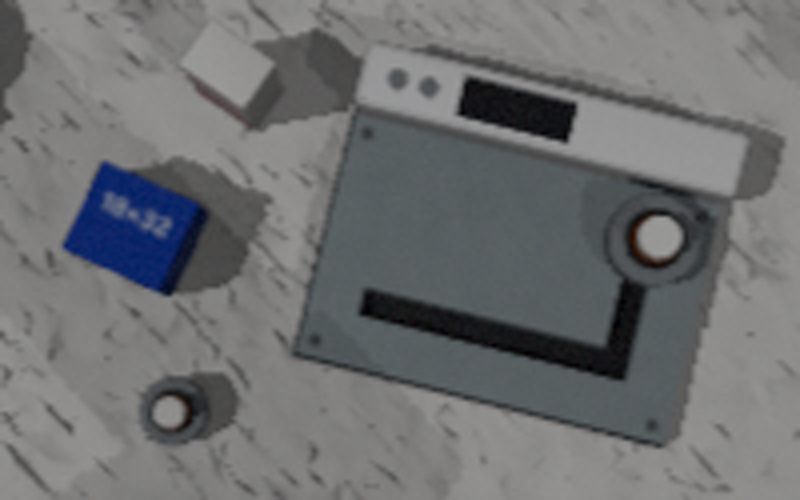

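Run:
```python
from h import *
from workcell import ticket
q=np.load('reader.npz')
r=lambda n,u,v,z:(q['R'].T@(ray(n,u,v,z)[:2]-q['t'])*1e3).round(1)
print(r('top',(659.5)/4-.5+210,238.5/4-.5+135,.064), 'rim',r('top',(654.5)/4-.5+210,238/4-.5+135,.044))
ticket.job_done()
```

```text
[ 29.4 -59.5] rim [ 31.  -59.7]
the job is handed in; nothing more can be done
```

The carrier is home at the end of the short leg, standing upright in the slot. The job was handed in at about 14 s of the 40 s allowed.

- **How it was done:** I pushed the carrier with closed fingertips along the long leg until the corner wall stopped it (about 7.5 N). I then went round behind it and pushed along the short leg until the end wall stopped it (about 7 N in the horizontal). After that I backed off, lifted and withdrew clear.
- **Carrier position:** The last top view puts it at (29.4, -59.5) mm from the cap and (31.0, -59.7) mm from the rim, against a target of (30, -60) mm.
- **Bystanders:** Both cartons look unmoved in the last pictures. The canister was not in those close-ups, but the arm never went near it.
- **Checks that disagreed:** One mid-push scene-camera reading put the carrier about 9 mm off the slot line. I took it for a picking error from the view partly hidden by the gripper. My fit of the reader's pose also left errors of up to about 4 mm at the deck corners, so I relied on feeling the slot walls for the final position.

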